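# Stand a column in its instrument base and hold a try square in the corner

### The arm

A 6-joint arm with a two-finger parallel gripper is mounted at the origin on the work surface. World frame = base frame: x ahead of the robot, y to its left, z up, the work surface at z = 0. Lengths are in m, angles in rad, forces in N, time in s.
With the tool pointing down it reaches from about 0.375 to 0.9 m from the base axis. Payload 3.1 kg.
Tool frame: the origin (TCP) lies midway between the tips of the shut fingers; the grasp point (between the pads) lies 19 mm behind it; x points along the fingers, y is the direction in which the jaws open and shut, and the axes are right-handed (so a half turn about x gives the same grasp; the last joint's range is limited). The gripper opens to 85 mm and grips with 20 to 120 N. Pads are 22 mm wide; open, the fingers measure 114 mm over their backs; the gripper's body (76 mm by 85 mm) begins 54 mm behind the grasp point. The pads swing forward as they close: fully open they stand 13 mm farther back than shut.
Start: joints at [-1.502, 0.527, 1.433, -0, 1.181, -0.178], TCP at [0.153, -0.606, 0.231] pointing down, gripper open.
Joint ranges: [-3.08, 3.08], [-0.75, 2.2], [0.22, 2.44], [-1.43, 4.57], [0, 2.65], [-2.85, 2.85]. Speed limits (rad/s): [2.79, 2.79, 3.14, 3.14, 3.14, 3.14].

### API

Orientations are given as a unit quaternion [x, y, z, w].
In Python, from station import manip gives the robot as it stands.
- The arm moves only by the tool carry_out, never from a script. Its argument "commands" is a list that holds one entry, the list of rows, each a list of 7 numbers: the shift along the tool's x, y, z in units of 25 mm (1.0 is 25 mm), then the turn, a rotation vector about the tool's x, y, z in units of 5 degrees (1.0 is 5 degrees), then the finger opening in mm, from 0 to 85.4. A call has exactly 5 rows; each row is the pose to reach, as a shift and turn from the pose commanded when the call began, along the tool's axes at that moment; what a row does not reach only later rows make up. A row lasts 1/10 s, in which the tool goes at most 50 mm and 8.59 degrees, less where a joint would pass 70% of its speed; a pose out of reach is approached as far as the arm can. A call with a gripper value outside its range is refused whole. The fingers move at their own pace and stop on an object; "force" is the grip in N (left out, the last holds). Time passes only in rows, so rows that repeat a pose let the fingers close, or fill a call up. It gives the time, the measured TCP pose, the force and the opening at its end, in the units of the state.
- manip.sense(): the state, without advancing time (a new reading comes with each control period).
- manip.snapshot(name): name is "side" or "top"; returns a dict with "image" (384x512x3 uint8, red, green, blue), "fx", "fy", "cx", "cy" (pixels), "rvec" (rotation vector, rad) and "tvec" (3), from world to camera coordinates, as OpenCV has them. Camera axes: x right, y down, z forward; pixel columns grow to the right and rows downward; lengths in m; the calibration is good to about 2 mm. A picture is of the moment at which its call begins. There is no depth.
- manip.sign_off(): hands the job in, once; it reports no verdict.
The state is a dict: "t": time; "q": joint angles; "qd": joint speeds; "tau": joint torques, N m; "tcp_pos": TCP position; "tool_rot": TCP orientation; "force": force on the tool from outside, world axes, zero at the start; "ft_torque": the same for the moment, N m; "finger_gap": opening from 0.0 (shut) to 1.0 (fully open).
Only numpy, scipy, OpenCV 4.12 (cv2) and the standard library are available. Lean on these libraries where they do the work, as an engineer would, in place of code of your own. Each camera call takes 0.05 s, during which the arm holds its last target.

### The job

Plug the square steel column fully home, upright, into the square socket of the cream instrument base and let go of it. Then pick up the try square, set it along the middle of the long free top of the base and press it into the corner until its underside lies flat on the base and its upright face lies flat against the column, and hold it square there: finish while still gripping the try square and keeping it pressed against both. Leave the other things on the bench alone.

Things in the scene. Friction and masses are not known exactly. Their poses are not given: they have to be found in the camera images.
- base: Fixed cream block, 220 x 110 x 42 mm, flat top. Origin: centre of its underside; z up, x along its length towards the end with the socket. Blind, dark-lined square socket 31.5 x 31.5 mm, 36 mm deep, 2 mm chamfer, sides parallel to the base's x and y, centre 75 mm from the origin along +x. The try square goes on the free top between the socket and the -x end.
- base_hole0 (a point): Centre of the socket's mouth, level with the top of the base (42 mm above the bench; socket floor 36 mm lower).
- column: Loose plain steel column, 30 x 30 mm square, 120 mm tall, 0.6 kg, foot chamfered 1 mm; starts standing on the bench. Origin: centre of its foot; z up, x and y square to its sides, all four alike. Seated, it stands 84 mm above the base, its near face at base x = 60 mm; 1.5 mm of play lets it shift or lean slightly. Smooth: the try square slides easily on it.
- square: Loose L-shaped try square standing on its wooden stock, 0.28 kg. Stock 120 (x) x 26 (y) x 34 (z) mm; at its +x end a steel blade, 16 (x) x 12 (y) mm, rises to 76 mm. Blade and stock end are flush: one upright face, 60 mm from the origin along +x, which goes against the column. Origin: centre of the underside; z up. Grip across the stock, behind the blade.
- square_corner (a point): Outer corner of the try square: middle of the edge where its underside meets its upright face (60 mm from square's origin along its +x).
- round_post: Bystander: round steel post, 26 mm in diameter, 70 mm tall, standing. Origin: centre of its foot.
- dropper: Bystander: amber bottle, 38 mm in diameter, 85 mm tall. Origin: centre of its underside.
- jar: Bystander: glass jar with black lid, 64 mm in diameter, 85 mm tall. Origin: centre of its underside.
- slide_box: Bystander: small white box, 80 x 32 x 28 mm, x along its length. Origin: centre of its underside.
- dish: Bystander: shallow white dish, 80 mm in diameter, 16 mm high. Origin: centre of its underside.
- lens_cap: Bystander: grey lens cap, a disc, 48 mm in diameter, 12 mm thick. Origin: centre of its underside.
Mind the look-alikes: they are no part of the job. What is shaped like the column but green is not meant. There is more than one size of the base; the job needs the larger.

How it is judged:
On the way, in this order (a step that is already met when the one before it is completed fails the run):
1. the column is fully home in the socket, upright and let go (z of column in the frame of base below 0.01 m and horizontal distance between column and base_hole0 below 0.006 m and angle between column's own z axis and vertical below 0.07 rad and contact force between each of the arm, the fingers and column below 0.3 N), for 0.3 s.
2. the try square is held in the corner, touching both base and column (x of square_corner in the frame of base between 0.053 and 0.067 m and y of square_corner in the frame of base between -0.012 and 0.012 m and z of square_corner in the frame of base between 0.038 and 0.0445 m and x of square in the frame of base below 0.02 m and angle between the x axis of square and the x axis of base, either way round below 0.06 rad and angle between square's own z axis and vertical below 0.035 rad and angle between the z axis of square and the z axis of column, either way round below 0.07 rad and contact force between square and column above 1 N and contact force between square and base above 1 N and contact force between the fingers and square above 2 N), for 0.3 s.
At the end, for the whole second after the job is handed in: Column home within 4 mm, lean under 0.07 rad, untouched by the robot. Square's corner within 7 mm of the column's face line, 12 mm of the centre line, 2.5 mm of the top; turned under 0.06, tilted under 0.035 rad; over 1 N on column and on base; gripped with over 2 N (all of step 1 and all of step 2); the arm keeps its last pose, push and grip.
It fails at once if another thing on the bench (post, bottle, jar, box, dish or lens cap) is moved more than 30 mm (distance of any of round_post, dropper, jar, slide_box, dish, lens_cap from where it was at the start of the episode above 0.03 m).
It also fails if it takes over 72 s, if anything falls off the work surface, if the arm or the gripper's body presses on something with over 40 N, if the wrist force passes 120 N, or if a joint passes its speed limit or range.

## Working session

There is one attempt and no reset: what is moved stays moved. The work goes in short steps, Python scripts to look and compute and a tool call to move; the robot and the scene stay as the last step left them, time stands still between calls to the robot, and variables do not carry over. Pictures are saved under pics/ and viewed, and the job is handed in when it is done.

Besides the shell and the picture viewer there is one more tool, called after "Request:" as name(argument=value, ...) on one line, values as JSON. carry_out: Moves the arm, as the interface text tells. Its arguments: {"type":"object","properties":{"commands":{"type":"array"},"force":{"type":"number"}},"required":["commands"]}

```bash
ls; mkdir -p pics
python3 - <<'E'
from station import manip
import cv2,numpy as np
s=manip.sense()
for k,v in s.items(): print(k,np.round(v,4))
for n in("side","top"):
    d=manip.snapshot(n); np.savez(f"pics/{n}0.npz",**d)
    print(n,d["fx"],d["fy"],d["cx"],d["cy"],d["rvec"],d["tvec"])
    cv2.imwrite(f"pics/{n}0.png",d["image"][:,:,::-1])
E
```

```text
pics
t 0.0
q [-1.5025  0.5285  1.4339 -0.      1.1814 -0.1785]
qd [-0.0006 -0.0005  0.0004  0.0008  0.0014 -0.0005]
tau [-1.90000e-03 -4.42363e+01 -1.78029e+01 -2.00000e-04  8.40000e-03
  0.00000e+00]
tcp_pos [ 0.1526 -0.6053  0.2303]
tool_rot [ 0.7018  0.0878 -0.7017  0.0863]
force [-0.2331  0.0421 -0.0244]
ft_torque [-0.0316  0.0289 -0.023 ]
finger_gap 0.9986
side 357.4738456952957 357.4738456952957 254.91211574403442 189.21754981440213 [ 0.47365242 -2.78666884  1.05856971] [0.51363887 0.19900573 0.79117111]
top 483.51099221536487 483.51099221536487 255.98201947956056 192.68387039536807 [ 2.16959346 -2.17230756  0.0563842 ] [0.00333498 0.52756539 1.35402435]
```

View pics/side0.png

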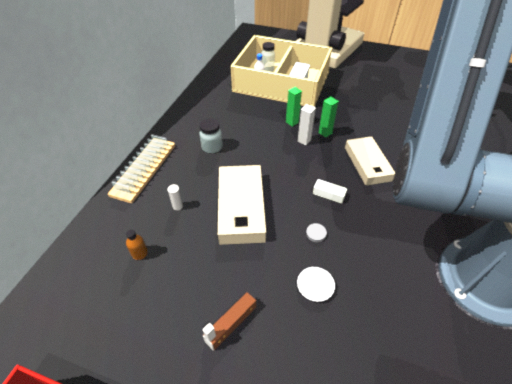

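View pics/top0.png

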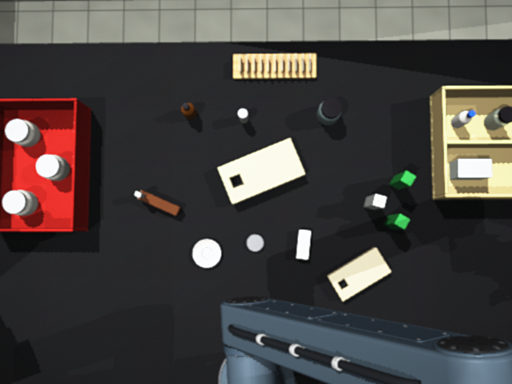

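The side view shows the base at about (241,204) with its socket at (241,221). The steel column is at (306,125) between two green decoys, and the try square is at (230,322). In the top view the base is at (262,170), the column at (376,201) and the square at (158,203). Next I'll measure them.

```bash
cat > h.py <<'E'
import numpy as np,cv2
from scipy.spatial.transform import Rotation as R
def load(f):
    d=dict(np.load(f)); return d
def cam(d):
    K=np.array([[d["fx"],0,d["cx"]],[0,d["fy"],d["cy"]],[0,0,1.]]); Rm=R.from_rotvec(d["rvec"]).as_matrix(); return K,Rm,np.array(d["tvec"]).ravel()
def ray(d,uv,z):
    K,Rm,t=cam(d); uv=np.atleast_2d(uv).astype(float)
    dr=(np.linalg.inv(K)@np.c_[uv,np.ones(len(uv))].T).T@Rm; c=-Rm.T@t
    return c+dr*((z-c[2])/dr[:,2])[:,None]
def proj(d,P):
    K,Rm,t=cam(d); p=(np.atleast_2d(P)@Rm.T+t)@K.T; return p[:,:2]/p[:,2:]
def tri(d1,u1,d2,u2):
    P=[cam(d)[0]@np.c_[cam(d)[1],cam(d)[2]] for d in(d1,d2)]
    X=cv2.triangulatePoints(P[0],P[1],np.array(u1,float).reshape(2,1),np.array(u2,float).reshape(2,1)); return (X[:3]/X[3]).ravel()
E
python3 - <<'E'
from h import *
t=load("pics/top0.npz");s=load("pics/side0.npz")
def crop(d,x0,y0,x1,y1,k,n): cv2.imwrite(f"pics/{n}.png",cv2.resize(d["image"][y0:y1,x0:x1,::-1],None,fx=k,fy=k,interpolation=cv2.INTER_NEAREST))
crop(t,210,130,310,210,8,"c1");crop(t,350,160,425,235,8,"c2");crop(t,125,180,195,225,10,"c3")
crop(s,275,75,350,155,7,"c4");crop(s,195,285,265,355,8,"c5")
E
```

```text
(no output)
```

View pics/c1.png

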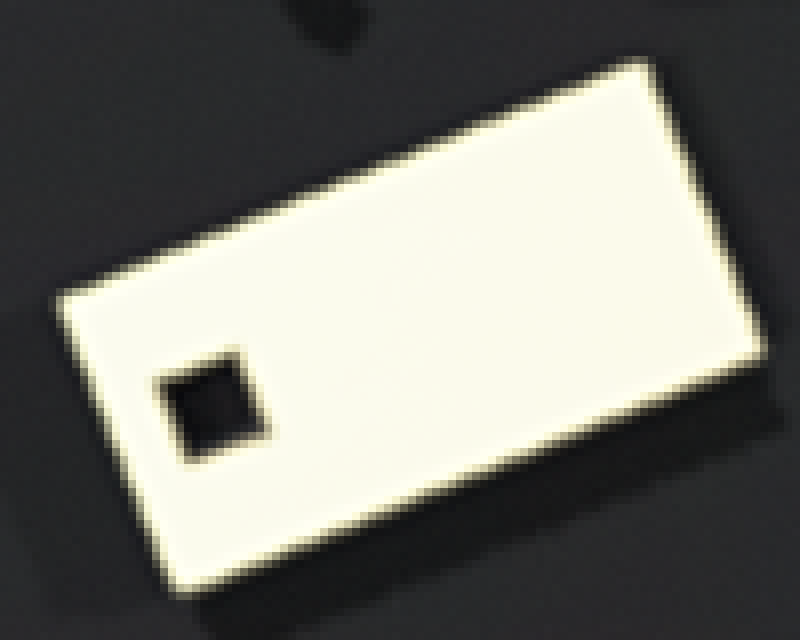

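View pics/c2.png

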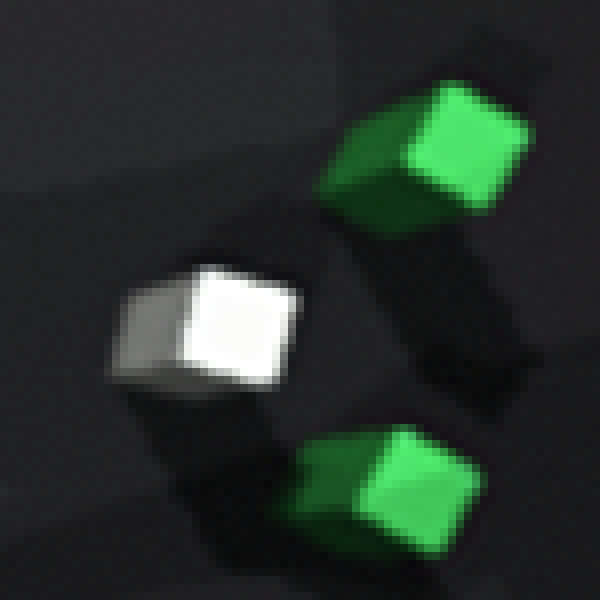

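View pics/c3.png

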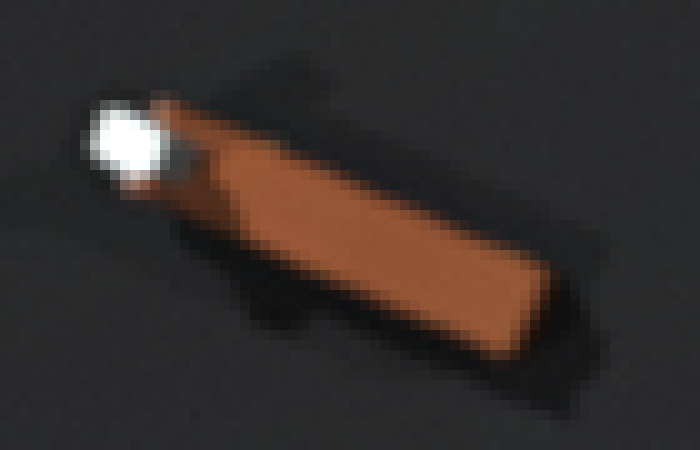

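View pics/c4.png

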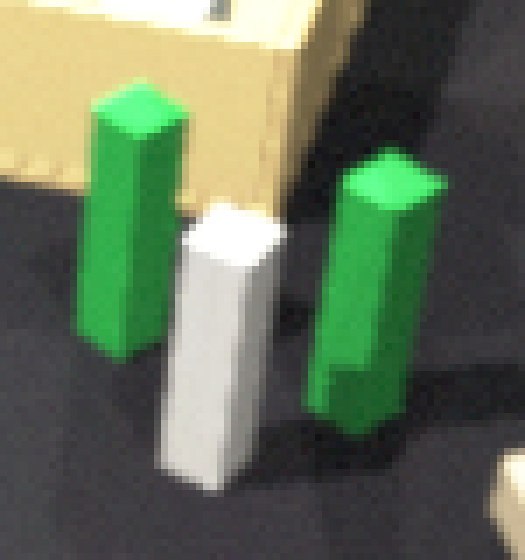

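View pics/c5.png

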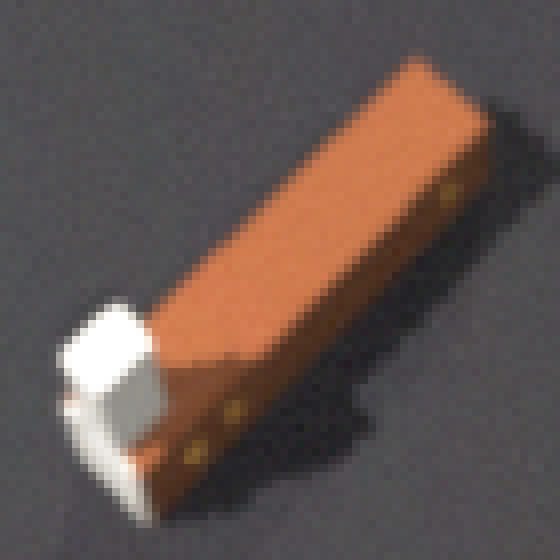

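```bash
cat > meas.py <<'E'
from h import *
def comp(mask,near):
    n,l,st,c=cv2.connectedComponentsWithStats(mask.astype(np.uint8)); 
    i=1+np.argmin(np.linalg.norm(c[1:]-near,axis=1)-(st[1:,4]>20)*0+(st[1:,4]<20)*1000); return l==i
def rect(d,m,z):
    c,_=cv2.findContours(m.astype(np.uint8),cv2.RETR_EXTERNAL,cv2.CHAIN_APPROX_NONE)
    c=max(c,key=cv2.contourArea).reshape(-1,2)
    P=ray(d,c,z)[:,:2]*1000
    r=cv2.minAreaRect(P.astype(np.float32)); b=cv2.boxPoints(r)
    e=b[1]-b[0];f=b[2]-b[1]
    L=e if np.linalg.norm(e)>np.linalg.norm(f) else f
    return np.round(r[0],1),np.round(sorted(r[1]),1),round(np.degrees(np.arctan2(L[1],L[0])),2)
if __name__=="__main__":
    t=load("pics/top0.npz");s=load("pics/side0.npz")
    for nm,d,b,h,cl,ct,sq in(("top",t,(262,170),(236,181),(376,201),None,(163,205)),("side",s,(241,204),(241,221),(308,110),None,(232,318))):
        im=d["image"].astype(int); r,g,bl=im[...,0],im[...,1],im[...,2]; mn=im.min(2)
        print(nm,"cam",np.round(-cam(d)[1].T@cam(d)[2],3))
        hs=mn>(140 if nm=="top" else 190)
        print(" base",rect(d,comp(hs,b),.042))
        dk=(im.max(2)<110); x,y=h; k=np.zeros(dk.shape,bool);k[y-9:y+10,x-9:x+10]=1
        print(" hole",rect(d,comp(dk&k,h),.042))
        ch=(mn>(190 if nm=="top" else 235)); x,y=cl; k[:]=0;k[y-14:y+15,x-14:x+15]=1
        print(" col",rect(d,comp(ch&k,cl),.12))
        w=(r>110)&(bl<0.65*r)&(g<0.7*r)
        print(" stock",rect(d,comp(w,sq),.034))
        for n,u in(("greens",[(403,180),(403-8,192)]),):pass
    g=lambda d:((d["image"][...,1].astype(int)-d["image"][...,0])>90)&(d["image"][...,1]>190)
    for u in[(408,178),(402,221)]:print("green",rect(t,comp(g(t),u),.12))
E
python3 meas.py
```

```text
top cam [ 0.423 -0.03   1.39 ]
 base (array([588.7, -11.2]), array([112.2, 222.3]), np.float32(-67.75))
 hole (array([560.8,  58.4]), array([27.8, 28.1]), np.float32(-68.2))
 col (array([ 498.7, -321.9]), array([30.5, 31.4]), np.float32(75.05))
 stock (array([500. , 277.9]), array([ 25. , 117.4]), np.float32(65.5))
side cam [0.357 0.525 0.725]
 base (array([587.6, -11.7]), array([111.2, 222.6]), np.float32(-67.79))
 hole (array([559.9,  59. ]), array([23.5, 26.7]), np.float32(19.22))
 col (array([ 498.1, -321.3]), array([28.2, 33.9]), np.float32(74.07))
 stock (array([497.7, 277.5]), array([ 28.5, 118.4]), np.float32(66.71))
green (array([ 558.4, -397.7]), array([27.5, 28.7]), np.float32(-31.67))
green (array([ 446.2, -379.2]), array([26.7, 27. ]), np.float32(-30.64))
```

```bash
cat > go.py <<'E'
# usage: go.py x y z(mm, TCP) jawyaw(deg) -> final row values relative to the measured pose
import sys
from h import *
from station import manip
s=manip.sense()
x,y,z,a=map(float,sys.argv[1:5])
M=R.from_quat(s["tool_rot"]).as_matrix()
p=np.array(s["tcp_pos"])*1000
yaw=np.degrees(np.arctan2(M[1,1],M[0,1]))
print("t",round(s["t"],2),"tcp",np.round(p,1),"jaw yaw",round(yaw,2),"x axis",np.round(M[:,0],4),"q",np.round(s["q"],2),"F",np.round(s["force"],1),"gap",round(s["finger_gap"]*85.4,1))
a=yaw+((a-yaw+90)%180-90) if len(sys.argv)<6 else a
T=np.c_[[0,0,-1.],[np.cos(np.radians(a)),np.sin(np.radians(a)),0],[0,0,0]]
T[:,2]=np.cross(T[:,0],T[:,1])
rv=np.degrees(R.from_matrix(M.T@T).as_rotvec())/5
print("row",np.round(M.T@(np.array([x,y,z])-p)/25,3),np.round(rv,3),"target yaw",round(a,2))
E
python3 go.py 498.4 -321.6 200 -15
```

```text
t 0.1 tcp [ 152.7 -605.4  230.4] jaw yaw -75.86 x axis [-1.0e-04  1.9e-03 -1.0e+00] q [-1.5   0.53  1.43 -0.    1.18 -0.18] F [ 0.1  0.4 -1.6] gap 85.3
row [  1.237  -7.627 -16.183] [-12.171  -0.015   0.018] target yaw -15.0
```

Request:
carry_out(commands=[[[0.2,-1,-2,-2,0,0,70],[0.4,-2,-4,-3.5,0,0,70],[0.6,-3,-6,-5,0,0,70],[0.8,-3.8,-8,-6.5,0,0,70],[1,-4.5,-9.5,-8,0,0,70]]], force=60)

```text
t: 0.6
tcp_pos: [0.3457, -0.4462, 0.2075]
tool_rot: [0.629, 0.323, -0.629, 0.323]
force: [-0.0, -0.4, -0.6]
finger_gap: 0.818
```

```bash
python3 go.py 498.4 -321.6 180 -15
```

```text
t 0.6 tcp [ 345.7 -446.2  207.5] jaw yaw -35.59 x axis [ 0.e+00  3.e-04 -1.e+00] q [-1.11  0.48  1.61  0.    1.05 -0.49] F [-0.  -0.4 -0.6] gap 69.9
row [ 1.101  2.066 -7.607] [-4.118e+00 -3.000e-03  1.000e-03] target yaw -15.0
```

Request:
carry_out(commands=[[[0.2,0.5,-1.9,-1,0,0,70],[0.4,1,-3.8,-2,0,0,70],[0.7,1.5,-5.6,-3,0,0,70],[1.1,2.066,-7.4,-4.12,0,0,70],[1.1,2.066,-7.607,-4.12,0,0,70]]])

```text
t: 1.1
tcp_pos: [0.5007, -0.3193, 0.1787]
tool_rot: [0.561, 0.432, -0.56, 0.43]
force: [-0.3, 0.1, -0.4]
finger_gap: 0.822
```

```bash
python3 go.py 498.4 -321.6 77 -15
```

```text
t 1.1 tcp [ 500.7 -319.3  178.7] jaw yaw -14.87 x axis [-6.e-04  3.e-03 -1.e+00] q [-0.76  0.55  1.56  0.    1.03 -0.5 ] F [-0.3  0.1 -0.4] gap 70.2
row [ 4.068 -0.06   0.123] [ 0.027 -0.031  0.016] target yaw -15.0
```

Request:
carry_out(commands=[[[0,-0.03,0.06,0,0,0,70],[1,-0.03,0.06,0,0,0,70],[2.2,-0.03,0.06,0,0,0,70],[3.5,-0.03,0.06,0,0,0,70],[4.1,-0.03,0.06,0,0,0,70]]])

```text
t: 1.6
tcp_pos: [0.494, -0.3255, 0.0755]
tool_rot: [-0.562, -0.43, 0.563, -0.427]
force: [-0.4, -0.2, -0.2]
finger_gap: 0.824
```

```bash
python3 go.py 498.4 -321.6 77 -15
python3 - <<'E'
from station import manip
import cv2
d=manip.snapshot("side"); cv2.imwrite("pics/s1.png",cv2.resize(d["image"][60:180,250:400,::-1],None,fx=5,fy=5))
E
python3 go.py 498.4 -321.6 77 -15
```

```text
t 1.6 tcp [ 494.  -325.5   75.5] jaw yaw -15.43 x axis [-0.0035  0.0026 -1.    ] q [-0.77  0.7   1.63 -0.    0.81 -0.5 ] F [-0.4 -0.2 -0.2] gap 70.4
row [-0.06   0.128 -0.199] [-0.086 -0.018  0.046] target yaw -15.0
t 1.65 tcp [ 493.3 -324.9   74. ] jaw yaw -15.44 x axis [-0.0055  0.0046 -1.    ] q [-0.77  0.7   1.64 -0.    0.81 -0.5 ] F [-0.6  0.  -1.5] gap 70.2
row [-0.122  0.16  -0.183] [-0.087 -0.034  0.075] target yaw -15.0
```

View pics/s1.png

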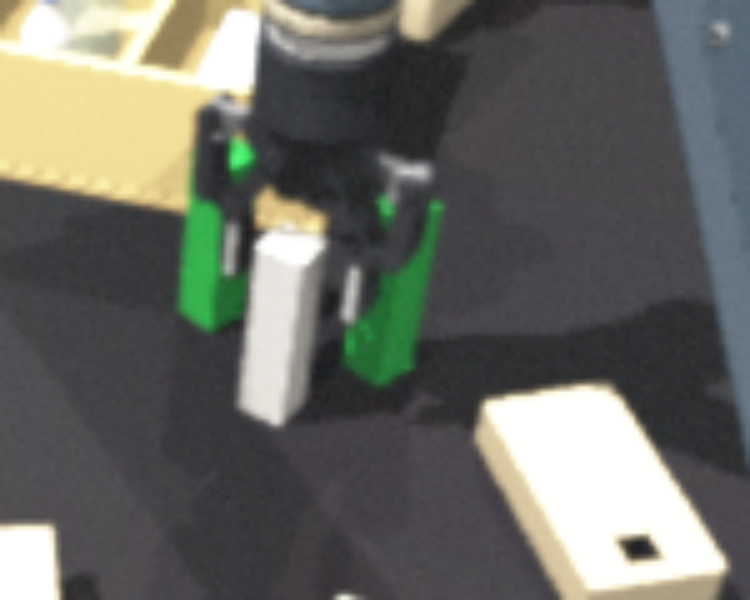

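The fingers straddle the column (about pixel (280,330) in the crop) and stay clear of both green decoys. I'll let the arm settle before I correct.

Request:
carry_out(commands=[[[0,0,0,0,0,0,70],[0,0,0,0,0,0,70],[0,0,0,0,0,0,70],[0,0,0,0,0,0,70],[0,0,0,0,0,0,70]]])

```text
t: 2.15
tcp_pos: [0.4971, -0.3253, 0.0788]
tool_rot: [0.562, 0.429, -0.562, 0.43]
force: [0.1, 0.9, -0.1]
finger_gap: 0.817
```

```bash
python3 go.py 498.4 -321.6 77 -15
```

```text
t 2.15 tcp [ 497.1 -325.3   78.8] jaw yaw -15.25 x axis [ 0.0011 -0.0011 -1.    ] q [-0.77  0.69  1.63 -0.    0.82 -0.5 ] F [ 0.1  0.9 -0.1] gap 69.8
row [ 0.071  0.012 -0.157] [-0.051  0.009 -0.016] target yaw -15.0
```

Request:
carry_out(commands=[[[0.03,0.01,-0.15,-0.05,0,0,70],[0.03,0.01,-0.15,-0.05,0,0,50],[0.03,0.01,-0.15,-0.05,0,0,40],[0.03,0.01,-0.15,-0.05,0,0,34],[0.03,0.01,-0.15,-0.05,0,0,30]]])

```text
t: 2.65
tcp_pos: [0.4983, -0.3216, 0.0771]
tool_rot: [0.561, 0.43, -0.561, 0.431]
force: [0.8, 0.1, -0.5]
finger_gap: 0.353
```

Request:
carry_out(commands=[[[0,0,0,0,0,0,20],[0,0,0,0,0,0,20],[0,0,0,0,0,0,20],[0,0,0,0,0,0,20],[0,0,0,0,0,0,20]]])

```text
t: 3.15
tcp_pos: [0.4984, -0.3217, 0.0772]
tool_rot: [0.561, 0.43, -0.561, 0.431]
force: [1.7, 0.3, 1.2]
finger_gap: 0.345
```

```bash
python3 go.py 498.4 -321.6 215 -15
```

```text
t 3.15 tcp [ 498.4 -321.7   77.2] jaw yaw -15.02 x axis [ 1.e-03 -5.e-04 -1.e+00] q [-0.76  0.69  1.63  0.    0.81 -0.5 ] F [1.7 0.3 1.2] gap 29.4
row [-5.511e+00  7.000e-03 -1.000e-03] [-0.004  0.003 -0.012] target yaw -15.0
```

Request:
carry_out(commands=[[[-0.5,0,0,0,0,0,20],[-1.5,0,0,0,0,0,20],[-3,0,0,0,0,0,20],[-4.5,0,0,0,0,0,20],[-5.5,0,0,0,0,0,20]]], force=80)

```text
t: 3.65
tcp_pos: [0.4972, -0.3212, 0.2168]
tool_rot: [-0.561, -0.431, 0.561, -0.43]
force: [1.7, 0.1, -6.0]
finger_gap: 0.339
```

```bash
python3 go.py 560.2 58.2 200 22.25
```

```text
t 3.65 tcp [ 497.2 -321.2  216.8] jaw yaw -15.0 x axis [-9.e-04 -3.e-04 -1.e+00] q [-0.76  0.5   1.53 -0.    1.11 -0.5 ] F [ 1.7  0.1 -6. ] gap 29.0
row [  0.663  -1.491 -15.313] [-7.449e+00  3.000e-03  1.000e-02] target yaw 22.25
```

Request:
carry_out(commands=[[[0,-0.05,-0.5,0,0,0,20],[0,-0.15,-1.8,-0.5,0,0,20],[0,-0.35,-3.5,-1.5,0,0,20],[0,-0.5,-5.2,-2.5,0,0,20],[0,-0.7,-7,-3.5,0,0,20]]])

```text
t: 4.15
tcp_pos: [0.524, -0.1449, 0.2122]
tool_rot: [0.488, 0.514, -0.489, 0.509]
force: [1.6, -0.6, -6.0]
finger_gap: 0.344
```

Request:
carry_out(commands=[[[0,0.4,-1.7,-1,0,0,20],[0,0.9,-3.4,-2,0,0,20],[0.2,1.4,-5,-3,0,0,20],[0.4,1.8,-6.2,-3.5,0,0,20],[0.6,2,-6.9,-3.9,0,0,20]]])

```text
t: 4.65
tcp_pos: [0.5662, 0.0306, 0.197]
tool_rot: [0.393, 0.589, -0.395, 0.585]
force: [-0.1, -1.6, -6.0]
finger_gap: 0.343
```

```bash
python3 go.py 560.2 58.2 180 22.25
```

```text
t 4.65 tcp [566.2  30.6 197. ] jaw yaw 22.25 x axis [-0.0063  0.0017 -1.    ] q [-0.14  0.49  1.61  0.    1.04 -0.53] F [-0.1 -1.6 -6. ] gap 29.3
row [ 0.683  0.2   -1.112] [-0.    -0.046  0.059] target yaw 22.25
```

Request:
carry_out(commands=[[[0.3,0.1,-0.4,0,0,0,20],[0.8,0.2,-0.8,0,0,0,20],[1.4,0.2,-1.1,0,0,0,20],[1.9,0.2,-1.1,0,0,0,20],[1.9,0.2,-1.1,0,0,0,20]]])

```text
t: 5.15
tcp_pos: [0.5606, 0.0536, 0.1493]
tool_rot: [0.394, 0.588, -0.397, 0.584]
force: [-0.7, 0.0, -6.1]
finger_gap: 0.344
```

Request:
carry_out(commands=[[[0,0,0,0,0,0,20],[0,0,0,0,0,0,20],[0,0,0,0,0,0,20],[0,0,0,0,0,0,20],[0,0,0,0,0,0,20]]])

```text
t: 5.65
tcp_pos: [0.5634, 0.0539, 0.1526]
tool_rot: [0.396, 0.586, -0.395, 0.586]
force: [0.8, 0.2, -6.3]
finger_gap: 0.342
```

```bash
python3 - <<'E'
from station import manip
import cv2,numpy as np
for n in("side","top"):
    d=manip.snapshot(n); np.savez(f"pics/{n}2.npz",**d)
    im=d["image"][...,::-1]
    c=im[110:250,200:290] if n=="side" else im[120:220,200:320]
    cv2.imwrite(f"pics/{n}2.png",cv2.resize(c,None,fx=4 if n=="side" else 5,fy=4 if n=="side" else 5,interpolation=cv2.INTER_CUBIC))
E
python3 go.py 560.2 58.2 150 22.25
```

```text
t 5.75 tcp [563.2  53.9 152.4] jaw yaw 21.99 x axis [ 4.e-04 -1.e-04 -1.e+00] q [-0.1   0.55  1.66 -0.    0.93 -0.49] F [ 0.2 -0.1 -5.5] gap 28.8
row [ 0.095 -0.049 -0.204] [-0.052  0.002 -0.004] target yaw 22.25
```

View pics/side2.png

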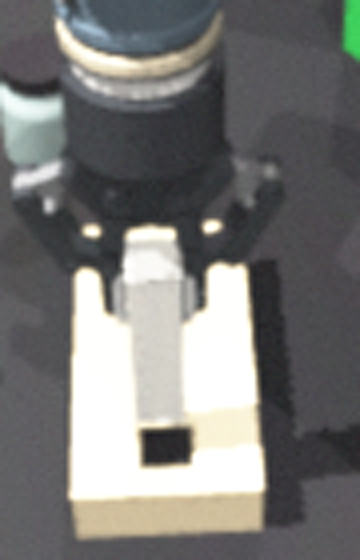

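View pics/top2.png

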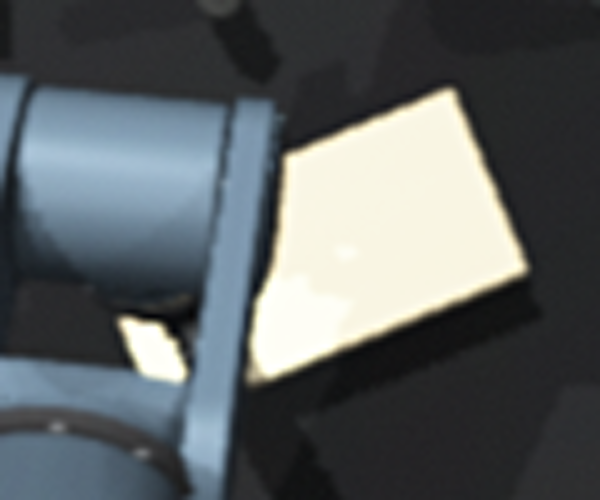

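The side view shows the column hanging upright over the base, its foot at crop (162,425) just behind the socket at (167,445). The arm hides this area in the top view. I'll compare the foot and hole pixels with their projections.

Run:
```python
from h import *
s=load("pics/side2.npz"); s0=load("pics/side0.npz")
a=np.radians(112.0)
ex=np.array([np.cos(a),np.sin(a)]);ey=np.array([-ex[1],ex[0]])
c=np.array([563.2,53.9]);
for i,j in((1,1),(1,-1)):
    P=np.r_[(c+15*(i*ex+j*ey)),75.2]/1000; print("foot corner",np.round(proj(s,P)[0],1))
h=np.array([560.2,58.2])
for i in(1,-1):
  for j in(1,-1):
    print("hole corner",i,j,np.round(proj(s,np.r_[h+15.75*(i*ex+j*ey),42]/1000)[0],1))
g=s["image"][...,0].astype(int)
for r in(196,200,204,208,212): print(r,list(g[r,228:254]))
for r in(214,217,220,223): print(r,list(g[r,228:254]))
print("col240:",list(g[200:232,240]), "col236:",list(g[200:232,237]))
```

```text
foot corner [246.1 215.2]
foot corner [233.  215.7]
hole corner 1 1 [247.3 225.8]
hole corner 1 -1 [233.9 226.3]
hole corner -1 1 [246.9 215.1]
hole corner -1 -1 [233.8 215.6]
196 [np.int64(255), np.int64(255), np.int64(255), np.int64(255), np.int64(252), np.int64(224), np.int64(218), np.int64(218), np.int64(213), np.int64(209), np.int64(213), np.int64(207), np.int64(214), np.int64(212), np.int64(212), np.int64(212), np.int64(213), np.int64(239), np.int64(255), np.int64(255), np.int64(255), np.int64(255), np.int64(255), np.int64(255), np.int64(255), np.int64(255)]
200 [np.int64(255), np.int64(255), np.int64(255), np.int64(255), np.int64(254), np.int64(231), np.int64(213), np.int64(213), np.int64(210), np.int64(213), np.int64(212), np.int64(212), np.int64(209), np.int64(213), np.int64(210), np.int64(213), np.int64(213), np.int64(237), np.int64(255), np.int64(255), np.int64(255), np.int64(255), np.int64(255), np.int64(255), np.int64(255), np.int64(255)]
204 [np.int64(255), np.int64(255), np.int64(255), np.int64(255), np.int64(255), np.int64(244), np.int64(219), np.int64(214), np.int64(
[... 2863 characters left out ...]
), np.int64(102), np.int64(43), np.int64(40), np.int64(42), np.int64(44), np.int64(46), np.int64(45), np.int64(45), np.int64(69), np.int64(170), np.int64(254), np.int64(255), np.int64(255), np.int64(255), np.int64(255)] col236: [np.int64(213), np.int64(213), np.int64(211), np.int64(212), np.int64(211), np.int64(210), np.int64(207), np.int64(210), np.int64(211), np.int64(206), np.int64(210), np.int64(210), np.int64(210), np.int64(204), np.int64(213), np.int64(233), np.int64(239), np.int64(109), np.int64(37), np.int64(38), np.int64(43), np.int64(43), np.int64(45), np.int64(44), np.int64(43), np.int64(66), np.int64(159), np.int64(253), np.int64(255), np.int64(255), np.int64(255), np.int64(255)]
```

```bash
python3 go.py 559.6 58.0 125 22.25
```

```text
t 5.75 tcp [563.2  53.9 152.4] jaw yaw 21.99 x axis [ 4.e-04 -1.e-04 -1.e+00] q [-0.1   0.55  1.66 -0.    0.93 -0.49] F [ 0.2 -0.1 -5.5] gap 28.8
row [ 1.095 -0.075 -0.205] [-0.052  0.002 -0.004] target yaw 22.25
```

Request:
carry_out(commands=[[[0.2,-0.04,-0.1,-0.05,0,0,20],[0.5,-0.07,-0.2,-0.05,0,0,20],[0.8,-0.07,-0.2,-0.05,0,0,20],[1.05,-0.07,-0.2,-0.05,0,0,20],[1.05,-0.07,-0.2,-0.05,0,0,20]]])

```text
t: 6.25
tcp_pos: [0.5587, 0.0581, 0.1244]
tool_rot: [0.394, 0.588, -0.395, 0.586]
force: [-0.5, 0.3, -5.9]
finger_gap: 0.342
```

Request:
carry_out(commands=[[[0,0,0,0,0,0,20],[0,0,0,0,0,0,20],[0,0,0,0,0,0,20],[0,0,0,0,0,0,20],[0,0,0,0,0,0,20]]])

```text
t: 6.75
tcp_pos: [0.5598, 0.058, 0.1261]
tool_rot: [0.394, 0.587, -0.394, 0.587]
force: [0.8, -0.6, -5.0]
finger_gap: 0.345
```

```bash
python3 go.py 559.6 58.0 105 22.25
```

```text
t 6.75 tcp [559.8  58.  126.1] jaw yaw 22.24 x axis [ 4.e-04 -0.e+00 -1.e+00] q [-0.1   0.59  1.69  0.    0.87 -0.48] F [ 0.8 -0.6 -5. ] gap 29.5
row [ 0.844 -0.007 -0.004] [-0.002  0.002 -0.004] target yaw 22.25
```

Request:
carry_out(commands=[[[0.1,0,0,0,0,0,20],[0.2,0,0,0,0,0,20],[0.3,0,0,0,0,0,20],[0.4,0,0,0,0,0,20],[0.5,0,0,0,0,0,20]]])

```text
t: 7.25
tcp_pos: [0.5596, 0.058, 0.113]
tool_rot: [0.394, 0.587, -0.394, 0.587]
force: [0.0, -0.3, -6.0]
finger_gap: 0.346
```

Free of contact with the foot about 6 mm into the socket. Continuing.

Request:
carry_out(commands=[[[0.12,0,0,0,0,0,20],[0.24,0,0,0,0,0,20],[0.36,0,0,0,0,0,20],[0.48,0,0,0,0,0,20],[0.6,0,0,0,0,0,20]]])

```text
t: 7.75
tcp_pos: [0.5597, 0.058, 0.0981]
tool_rot: [0.394, 0.587, -0.394, 0.587]
force: [0.2, 0.6, -6.4]
finger_gap: 0.34
```

```bash
python3 go.py 559.6 58.0 83 22.25
```

```text
t 7.75 tcp [559.7  58.   98.1] jaw yaw 22.24 x axis [ 0. -0. -1.] q [-0.1   0.63  1.7  -0.    0.81 -0.48] F [ 0.2  0.6 -6.4] gap 29.1
row [ 0.604 -0.003 -0.003] [-0.002  0.    -0.   ] target yaw 22.25
```

Request:
carry_out(commands=[[[0.12,0,0,0,0,0,20],[0.24,0,0,0,0,0,20],[0.36,0,0,0,0,0,20],[0.48,0,0,0,0,0,20],[0.57,0,0,0,0,0,20]]])

```text
t: 8.25
tcp_pos: [0.5596, 0.058, 0.0838]
tool_rot: [0.394, 0.587, -0.394, 0.587]
force: [0.2, -0.2, -5.2]
finger_gap: 0.34
```

Request:
carry_out(commands=[[[0.02,0,0,0,0,0,20],[0.04,0,0,0,0,0,20],[0.06,0,0,0,0,0,20],[0.06,0,0,0,0,0,20],[0.06,0,0,0,0,0,20]]])

```text
t: 8.75
tcp_pos: [0.5595, 0.058, 0.0832]
tool_rot: [0.394, 0.587, -0.394, 0.587]
force: [-2.2, -0.7, 3.2]
finger_gap: 0.341
```

```bash
python3 go.py 559.6 58.0 83 22.25
```

```text
t 8.75 tcp [559.5  58.   83.2] jaw yaw 22.25 x axis [-1.e-04 -1.e-04 -1.e+00] q [-0.1   0.66  1.71 -0.    0.77 -0.48] F [-2.2 -0.7  3.2] gap 29.1
row [0.009 0.003 0.001] [-0.001  0.     0.001] target yaw 22.25
```

Vertical force changed from -6 to +3 N, so the column is on the socket floor. Release.

Request:
carry_out(commands=[[[0,0,0,0,0,0,33],[0,0,0,0,0,0,40],[0,0,0,0,0,0,50],[0,0,0,0,0,0,62],[0,0,0,0,0,0,70]]])

```text
t: 9.25
tcp_pos: [0.5599, 0.0579, 0.0826]
tool_rot: [0.394, 0.587, -0.394, 0.587]
force: [-0.6, 0.9, 0.2]
finger_gap: 0.823
```

Request:
carry_out(commands=[[[0,0,0,0,0,0,70],[-0.5,0,0,0,0,0,70],[-1.5,0,0,0,0,0,70],[-3,0,0,0,0,0,70],[-4.5,0,0,0,0,0,70]]])

```text
t: 9.75
tcp_pos: [0.5593, 0.058, 0.1967]
tool_rot: [0.394, 0.587, -0.394, 0.587]
force: [0.8, 0.4, 0.4]
finger_gap: 0.818
```

```bash
python3 go.py 497 274 170 -24
```

```text
t 9.75 tcp [559.3  58.  196.7] jaw yaw 22.24 x axis [-7.e-04  1.e-04 -1.e+00] q [-0.1   0.49  1.63  0.    1.03 -0.48] F [0.8 0.4 0.4] gap 69.8
row [ 1.072  0.965 -8.94 ] [ 9.248e+00 -1.000e-03  8.000e-03] target yaw -24.0
```

```bash
python3 - <<'E'
from h import *
t=load("pics/top0.npz");s=load("pics/side0.npz")
print("top far",np.round(ray(t,[(180.0,206.3),(176.4,215.4)],.034)*1000,1).tolist())
print("side far",np.round(ray(s,[(247.3,292.),(256.4,300.)],.034)*1000,1).tolist())
print("side near-left",np.round(ray(s,[(202.6,335)],.034)*1000,1).tolist())
print("side near bottom corner",np.round(ray(s,[(214,350.3)],.0)*1000,1).tolist())
print("top near",np.round(ray(t,[(141.5,189.5)],.034)*1000,1).tolist())
E
python3 - <<'E'
from station import manip
import cv2,numpy as np
d=manip.snapshot("side");np.savez("pics/side3.npz",**d);im=d["image"][...,::-1]
cv2.imwrite("pics/side3.png",cv2.resize(im[110:250,200:290],None,fx=4,fy=4,interpolation=cv2.INTER_CUBIC))
E
```

```text
top far [[488.5, 216.5, 34.0], [462.9, 226.4, 34.0]]
side far [[484.1, 218.6, 34.0], [460.7, 228.8, 34.0]]
side near-left [[534.2, 328.4, 34.0]]
side near bottom corner [[509.7, 338.0, 0.0]]
top near [[536.3, 326.5, 34.0]]
```

View pics/side3.png

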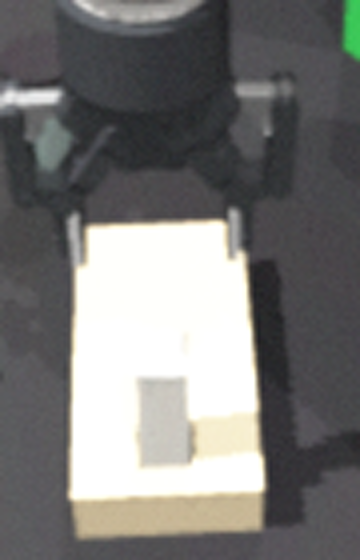

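The column now stands seated in the socket (crop (163,420), short visible height). The square's centre comes to (498.3, 277.6) mm with its x axis at 66.2°. The end points give 120.4 mm, against 120 mm expected. Next, move over it.

Request:
carry_out(commands=[[[0,0,-1,1,0,0,60],[0,0.2,-2.6,2.4,0,0,60],[0,0.4,-4.2,3.8,0,0,60],[0,0.6,-5.8,5.2,0,0,60],[0.2,0.8,-7.2,6.6,0,0,60]]], force=40)

```text
t: 10.3
tcp_pos: [0.5099, 0.234, 0.1915]
tool_rot: [0.547, 0.449, -0.545, 0.45]
force: [0.8, -0.3, -0.2]
finger_gap: 0.704
```

```bash
python3 go.py 495.9 272.1 100 -23.8
```

```text
t 10.3 tcp [509.9 234.  191.5] jaw yaw -11.03 x axis [ 2.5e-03  8.0e-04 -1.0e+00] q [0.23 0.49 1.64 0.   1.01 0.42] F [ 0.8 -0.3 -0.2] gap 60.1
row [ 3.661 -0.849 -1.385] [ 2.553 -0.018 -0.025] target yaw -23.8
```

Request:
carry_out(commands=[[[0.5,-0.3,-0.5,0.8,0,0,60],[1.3,-0.6,-1,1.6,0,0,60],[2.3,-0.85,-1.38,2.55,0,0,60],[3.2,-0.85,-1.38,2.55,0,0,60],[3.6,-0.85,-1.38,2.55,0,0,60]]])

```text
t: 10.8
tcp_pos: [0.4944, 0.2701, 0.0989]
tool_rot: [-0.59, -0.388, 0.592, -0.388]
force: [0.3, -0.9, 1.1]
finger_gap: 0.702
```

Request:
carry_out(commands=[[[0,0,0,0,0,0,60],[0,0,0,0,0,0,60],[0,0,0,0,0,0,60],[0,0,0,0,0,0,60],[0,0,0,0,0,0,60]]])

```text
t: 11.3
tcp_pos: [0.4962, 0.27, 0.1009]
tool_rot: [0.592, 0.387, -0.591, 0.388]
force: [0.4, 0.3, -0.4]
finger_gap: 0.701
```

```bash
python3 - <<'E'
from station import manip
import cv2,numpy as np
d=manip.snapshot("side");im=d["image"][...,::-1]
cv2.imwrite("pics/side4.png",cv2.resize(im[220:370,160:320],None,fx=4,fy=4,interpolation=cv2.INTER_CUBIC))
E
python3 go.py 495.9 272.1 6 -23.8
```

```text
t 11.35 tcp [496.  270.  100.8] jaw yaw -23.52 x axis [ 1.2e-03  4.0e-04 -1.0e+00] q [ 0.3   0.63  1.7  -0.    0.81  0.71] F [ 0.3 -0.7 -0.5] gap 59.6
row [ 3.791 -0.041 -0.072] [ 0.055 -0.009 -0.011] target yaw -23.8
```

View pics/side4.png

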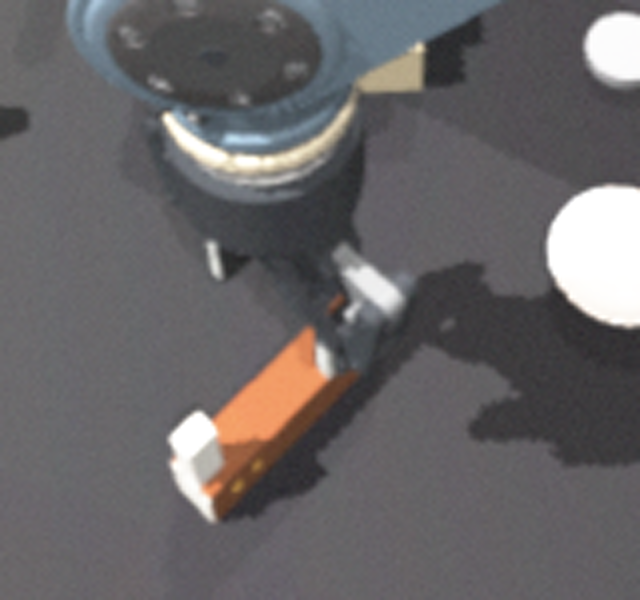

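The gripper is above the stock, jaws across it, and the dish (crop (615,255)) is clear of the right finger. Descending.

Request:
carry_out(commands=[[[0.8,-0.02,-0.07,0.05,0,0,60],[1.7,-0.04,-0.07,0.05,0,0,60],[2.6,-0.04,-0.07,0.05,0,0,60],[3.3,-0.04,-0.07,0.05,0,0,60],[3.7,-0.04,-0.07,0.05,0,0,60]]])

```text
t: 11.85
tcp_pos: [0.4948, 0.2718, 0.0064]
tool_rot: [-0.592, -0.387, 0.593, -0.386]
force: [-0.4, -0.3, 0.5]
finger_gap: 0.702
```

Request:
carry_out(commands=[[[0,0,0,0,0,0,60],[0,0,0,0,0,0,55],[0,0,0,0,0,0,48],[0,0,0,0,0,0,42],[0,0,0,0,0,0,36]]])

```text
t: 12.35
tcp_pos: [0.4958, 0.2722, 0.0084]
tool_rot: [0.593, 0.386, -0.592, 0.387]
force: [0.6, -0.8, 0.6]
finger_gap: 0.427
```

Request:
carry_out(commands=[[[0,0,0,0,0,0,32],[0,0,0,0,0,0,28],[0,0,0,0,0,0,24],[0,0,0,0,0,0,15],[0,0,0,0,0,0,15]]])

```text
t: 12.85
tcp_pos: [0.4959, 0.2721, 0.008]
tool_rot: [0.593, 0.386, -0.592, 0.387]
force: [0.7, -1.1, 4.7]
finger_gap: 0.296
```

```bash
python3 go.py 495.9 272.1 110 -23.8
python3 - <<'E'
from station import manip
import cv2,numpy as np
d=manip.snapshot("side");im=d["image"][...,::-1]
cv2.imwrite("pics/side5.png",cv2.resize(im[220:370,160:320],None,fx=4,fy=4,interpolation=cv2.INTER_CUBIC))
E
```

```text
t 12.85 tcp [495.9 272.1   8. ] jaw yaw -23.76 x axis [ 1.1e-03  2.0e-04 -1.0e+00] q [ 0.3   0.79  1.73 -0.    0.63  0.72] F [ 0.7 -1.1  4.7] gap 25.3
row [-4.079e+00  3.000e-03 -4.000e-03] [ 0.008 -0.007 -0.01 ] target yaw -23.8
```

View pics/side5.png

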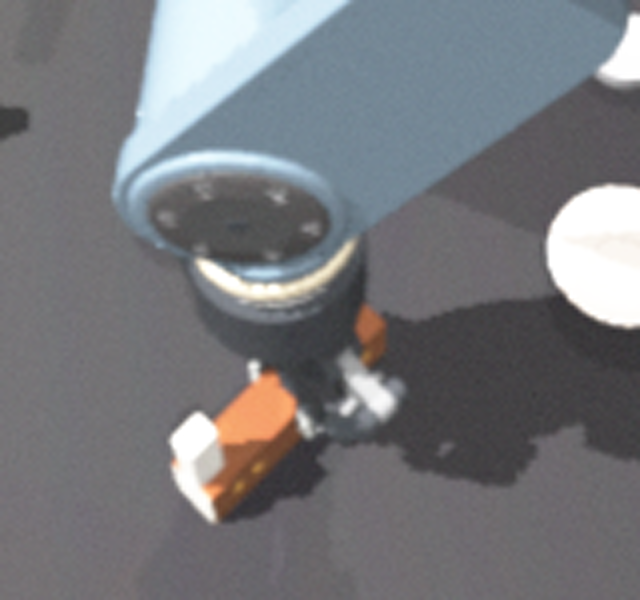

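Gripped with an opening of 25.3 mm on the 26 mm stock, behind the blade. Lift.

Request:
carry_out(commands=[[[-0.3,0,0,0,0,0,15],[-1.2,0,0,0,0,0,15],[-2.8,0,0,0,0,0,15],[-4.6,0,0,0,0,0,15],[-6.2,0,0,0,0,0,15]]], force=70)

```text
t: 13.4
tcp_pos: [0.4941, 0.2718, 0.1635]
tool_rot: [-0.591, -0.387, 0.593, -0.386]
force: [1.3, -0.2, -3.8]
finger_gap: 0.29
```

Request:
carry_out(commands=[[[-0.5,0,0,0,0,0,15],[-0.8,0,0,0,0,0,15],[-0.8,0,0,0,0,0,15],[-0.8,0,0,0,0,0,15],[-0.8,0,0,0,0,0,15]]])

```text
t: 13.9
tcp_pos: [0.4941, 0.2716, 0.1805]
tool_rot: [-0.591, -0.387, 0.594, -0.386]
force: [-0.1, -0.5, -3.3]
finger_gap: 0.292
```

```bash
python3 go.py 594.1 -26.2 180 22.25
```

```text
t 13.9 tcp [494.1 271.6 180.5] jaw yaw -23.76 x axis [-0.0043 -0.0013 -1.    ] q [ 0.3   0.51  1.64 -0.    1.    0.72] F [-0.1 -0.5 -3.3] gap 25.0
row [0.019 8.461 9.29 ] [-9.203  0.016  0.05 ] target yaw 22.25
```

Request:
carry_out(commands=[[[0,0.4,0.5,-0.5,0,0,15],[0,1.3,1.4,-1.5,0,0,15],[0,2.4,2.6,-2.8,0,0,15],[0,3.5,3.8,-4.1,0,0,15],[0,4.6,5,-5.4,0,0,15]]])

```text
t: 14.4
tcp_pos: [0.55, 0.1099, 0.1811]
tool_rot: [0.484, 0.516, -0.485, 0.514]
force: [0.8, 0.2, -2.7]
finger_gap: 0.291
```

```bash
python3 go.py 594.1 -26.2 180 22.25
```

```text
t 14.4 tcp [550.  109.9 181.1] jaw yaw 3.53 x axis [-2.7e-03  1.0e-04 -1.0e+00] q [-0.    0.51  1.64  0.    0.99 -0.06] F [ 0.8  0.2 -2.7] gap 24.8
row [0.039 1.427 5.544] [-3.743 -0.008  0.03 ] target yaw 22.25
```

Request:
carry_out(commands=[[[0,0.4,1.3,-0.9,0,0,15],[0,0.8,2.7,-1.8,0,0,15],[0,1.1,4.1,-2.8,0,0,15],[0,1.4,5.2,-3.6,0,0,15],[0,1.43,5.55,-3.74,0,0,15]]])

```text
t: 14.9
tcp_pos: [0.5948, -0.0284, 0.1812]
tool_rot: [0.396, 0.586, -0.397, 0.586]
force: [-0.2, 0.0, -3.0]
finger_gap: 0.288
```

Request:
carry_out(commands=[[[0,0,0,0,0,0,15],[0,0,0,0,0,0,15],[0,0,0,0,0,0,15],[0,0,0,0,0,0,15],[0,0,0,0,0,0,15]]])

```text
t: 15.4
tcp_pos: [0.5936, -0.0242, 0.1827]
tool_rot: [0.395, 0.586, -0.395, 0.586]
force: [-0.1, -0.9, -3.2]
finger_gap: 0.288
```

```bash
python3 go.py 594.1 -26.2 85 22.25
python3 - <<'E'
from station import manip
import cv2,numpy as np
d=manip.snapshot("side");np.savez("pics/side6.npz",**d);im=d["image"][...,::-1]
cv2.imwrite("pics/side6.png",cv2.resize(im[60:250,190:310],None,fx=3.1,fy=3.1,interpolation=cv2.INTER_CUBIC))
E
```

```text
t 15.4 tcp [593.6 -24.2 182.7] jaw yaw 22.02 x axis [-0.e+00  1.e-04 -1.e+00] q [-0.23  0.54  1.56  0.    1.04 -0.61] F [-0.1 -0.9 -3.2] gap 24.6
row [ 3.908 -0.013  0.083] [-0.046 -0.001 -0.   ] target yaw 22.25
```

View pics/side6.png

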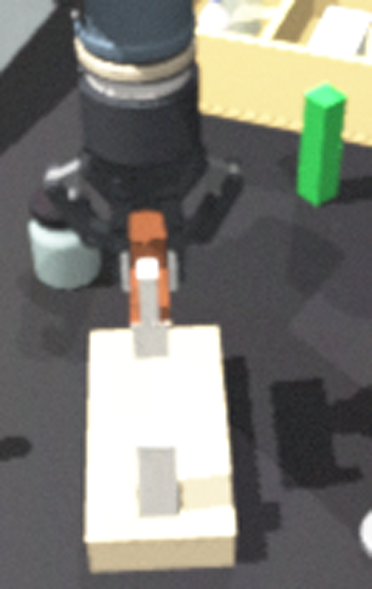

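The square hangs level and in line, its blade at crop (150,305) directly behind the column (157,480). Descending.

Request:
carry_out(commands=[[[0.5,-0.01,0.08,-0.05,0,0,15],[1.4,-0.01,0.08,-0.05,0,0,15],[2.4,-0.01,0.08,-0.05,0,0,15],[3.3,-0.01,0.08,-0.05,0,0,15],[3.9,-0.01,0.08,-0.05,0,0,15]]])

```text
t: 15.95
tcp_pos: [0.5931, -0.027, 0.0826]
tool_rot: [0.394, 0.588, -0.395, 0.586]
force: [-1.7, -0.3, -3.5]
finger_gap: 0.293
```

Request:
carry_out(commands=[[[0,0,0,0,0,0,15],[0,0,0,0,0,0,15],[0,0,0,0,0,0,15],[0,0,0,0,0,0,15],[0,0,0,0,0,0,15]]])

```text
t: 16.45
tcp_pos: [0.5949, -0.0273, 0.086]
tool_rot: [0.395, 0.586, -0.394, 0.588]
force: [0.1, -0.2, -3.5]
finger_gap: 0.292
```

```bash
python3 go.py 594.1 -26.2 54 22.25
```

```text
t 16.45 tcp [594.9 -27.3  86. ] jaw yaw 22.2 x axis [ 1.8e-03 -4.0e-04 -1.0e+00] q [-0.23  0.68  1.62 -0.    0.83 -0.62] F [ 0.1 -0.2 -3.5] gap 24.9
row [ 1.282 -0.016 -0.054] [-0.011  0.012 -0.017] target yaw 22.25
```

Take it down to about 3 mm above the base, slowly.

Request:
carry_out(commands=[[[0.3,-0.01,-0.05,0,0,0,15],[0.6,-0.01,-0.05,0,0,0,15],[0.9,-0.01,-0.05,0,0,0,15],[1.2,-0.01,-0.05,0,0,0,15],[1.3,-0.01,-0.05,0,0,0,15]]])

```text
t: 16.95
tcp_pos: [0.5928, -0.0259, 0.0512]
tool_rot: [0.394, 0.588, -0.395, 0.586]
force: [-1.0, -0.8, -3.1]
finger_gap: 0.291
```

Request:
carry_out(commands=[[[0,0,0,0,0,0,15],[0.03,0,0,0,0,0,15],[0.06,0,0,0,0,0,15],[0.1,0,0,0,0,0,15],[0.1,0,0,0,0,0,15]]])

```text
t: 17.45
tcp_pos: [0.5938, -0.0261, 0.0503]
tool_rot: [0.395, 0.587, -0.394, 0.587]
force: [0.0, 1.0, -2.2]
finger_gap: 0.29
```

```bash
python3 go.py 594.1 -26.2 50 22.25
python3 - <<'E'
from station import manip
import cv2,numpy as np
d=manip.snapshot("side");np.savez("pics/side7.npz",**d);im=d["image"][...,::-1]
cv2.imwrite("pics/side7.png",cv2.resize(im[120:250,200:290],None,fx=4.5,fy=4.5,interpolation=cv2.INTER_CUBIC))
E
```

```text
t 17.45 tcp [593.8 -26.1  50.3] jaw yaw 22.19 x axis [ 5.e-04 -0.e+00 -1.e+00] q [-0.23  0.74  1.64  0.    0.76 -0.62] F [ 0.   1.  -2.2] gap 24.8
row [0.01  0.01  0.007] [-0.013  0.002 -0.005] target yaw 22.25
```

View pics/side7.png

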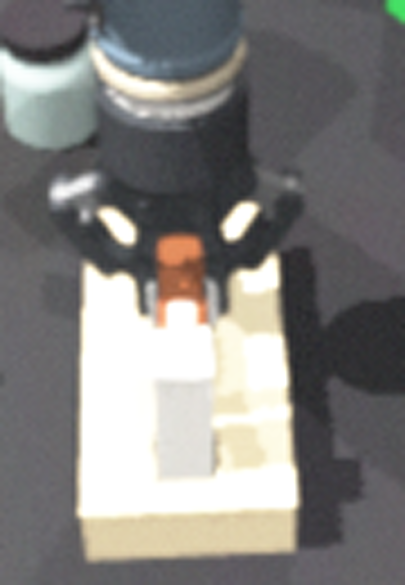

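Blade and column line up (crop (185,310) and (185,420)), and the square is just touching down. Next press lightly down and slide towards the column (-tool z).

Request:
carry_out(commands=[[[0.03,0,0,0,0,0,15],[0.06,0,0,0,0,0,15],[0.06,0,-0.1,0,0,0,15],[0.06,0,-0.2,0,0,0,15],[0.06,0,-0.25,0,0,0,15]]])

```text
t: 18.0
tcp_pos: [0.5937, -0.0217, 0.0502]
tool_rot: [0.395, 0.585, -0.394, 0.589]
force: [1.7, -5.4, 6.8]
finger_gap: 0.287
```

Request:
carry_out(commands=[[[0,0,-0.04,0,0,0,15],[0,0,-0.08,0,0,0,15],[0,0,-0.1,0,0,0,15],[0,0,-0.1,0,0,0,15],[0,0,-0.1,0,0,0,15]]])

```text
t: 18.5
tcp_pos: [0.5932, -0.0194, 0.0502]
tool_rot: [0.395, 0.585, -0.394, 0.589]
force: [2.5, -4.9, 4.4]
finger_gap: 0.29
```

```bash
python3 go.py 594.1 -26.2 50 22.25
```

```text
t 18.5 tcp [593.2 -19.4  50.2] jaw yaw 22.2 x axis [ 0.0064 -0.0023 -1.    ] q [-0.22  0.74  1.65 -0.    0.75 -0.61] F [ 2.5 -4.9  4.4] gap 24.8
row [ 0.009 -0.07   0.267] [-0.01   0.052 -0.058] target yaw 22.25
```

Request:
carry_out(commands=[[[0,0,-0.03,0,0,0,15],[0,0,-0.06,0,0,0,15],[0,0,-0.09,0,0,0,15],[0,0,-0.12,0,0,0,15],[0,0,-0.12,0,0,0,15]]])

```text
t: 19.0
tcp_pos: [0.5926, -0.0172, 0.0503]
tool_rot: [0.395, 0.584, -0.394, 0.59]
force: [1.2, -6.3, 5.6]
finger_gap: 0.292
```

```bash
python3 go.py 594.1 -26.2 50 22.25
```

```text
t 19.0 tcp [592.6 -17.2  50.3] jaw yaw 22.21 x axis [ 0.0075 -0.0032 -1.    ] q [-0.22  0.74  1.65 -0.    0.75 -0.6 ] F [ 1.2 -6.3  5.6] gap 24.9
row [ 0.012 -0.08   0.358] [-0.008  0.066 -0.066] target yaw 22.25
```

Request:
carry_out(commands=[[[0,-0.02,-0.03,0,0,0,15],[0,-0.04,-0.06,0,0,0,15],[0,-0.04,-0.09,0,0,0,15],[0,-0.04,-0.12,0,0,0,15],[0,-0.04,-0.12,0,0,0,15]]])

```text
t: 19.5
tcp_pos: [0.5926, -0.0169, 0.0508]
tool_rot: [0.394, 0.582, -0.394, 0.592]
force: [3.6, -12.4, 4.4]
finger_gap: 0.295
```

```bash
python3 go.py 590.3 -17.0 50 22.25
```

```text
t 19.5 tcp [592.6 -16.9  50.8] jaw yaw 22.28 x axis [ 0.012  -0.0067 -0.9999] q [-0.21  0.73  1.65 -0.01  0.74 -0.6 ] F [  3.6 -12.4   4.4] gap 25.2
row [ 0.03  -0.086 -0.033] [ 0.006  0.123 -0.098] target yaw 22.25
```

Lateral force has risen to about 13 N, so the square is against the column. The tool shows a slight tilt (~0.014 rad). I'll undo the sideways correction, level the tool and press down somewhat more.

Request:
carry_out(commands=[[[0.03,0.02,0,0,0.05,-0.04,15],[0.06,0.04,0,0,0.1,-0.08,15],[0.1,0.05,0,0,0.12,-0.1,15],[0.12,0.05,0,0,0.12,-0.1,15],[0.12,0.05,0,0,0.12,-0.1,15]]])

```text
t: 20.0
tcp_pos: [0.5927, -0.0169, 0.0501]
tool_rot: [0.393, 0.588, -0.394, 0.587]
force: [-2.6, -12.1, 20.8]
finger_gap: 0.293
```

```bash
python3 go.py 592.6 -16.9 50 22.25
```

```text
t 20.0 tcp [592.7 -16.9  50.1] jaw yaw 22.32 x axis [-0.0017 -0.0011 -1.    ] q [-0.22  0.74  1.64 -0.    0.76 -0.6 ] F [ -2.6 -12.1  20.8] gap 25.0
row [ 0.003 -0.006 -0.001] [0.013 0.004 0.023] target yaw 22.25
```

Level now. I'll ease the downward press a bit and push further into the column, so that the lateral force clearly exceeds friction.

Request:
carry_out(commands=[[[-0.02,0,-0.05,0,0,0,15],[-0.05,0,-0.1,0,0.03,0,15],[-0.05,0,-0.15,0,0.06,0,15],[-0.05,0,-0.18,0,0.08,0,15],[-0.05,0,-0.18,0,0.08,0,15]]])

```text
t: 20.5
tcp_pos: [0.5933, -0.0165, 0.0501]
tool_rot: [0.393, 0.588, -0.393, 0.588]
force: [1.4, -23.4, 9.5]
finger_gap: 0.288
```

```bash
python3 go.py 592.6 -16.9 50 22.25
```

```text
t 20.5 tcp [593.3 -16.5  50.1] jaw yaw 22.5 x axis [-2.e-04 -4.e-04 -1.e+00] q [-0.22  0.74  1.64 -0.    0.76 -0.61] F [  1.4 -23.4   9.5] gap 24.6
row [ 0.006 -0.033  0.005] [0.05  0.004 0.004] target yaw 22.25
```

Request:
carry_out(commands=[[[0,0,0,0,0,0,15],[0,0,0,0,0,0,15],[0,0,0,0,0,0,15],[0,0,0,0,0,0,15],[0,0,0,0,0,0,15]]])

```text
t: 21.0
tcp_pos: [0.5933, -0.0165, 0.0501]
tool_rot: [0.393, 0.588, -0.393, 0.588]
force: [1.7, -23.4, 8.7]
finger_gap: 0.289
```

```bash
python3 - <<'E'
from station import manip
import cv2,numpy as np
for n in("side","top"):
    d=manip.snapshot(n);np.savez(f"pics/{n}8.npz",**d);im=d["image"][...,::-1]
    c=im[120:250,200:290] if n=="side" else im[120:220,200:320]
    cv2.imwrite(f"pics/{n}8.png",cv2.resize(c,None,fx=4.5,fy=4.5,interpolation=cv2.INTER_CUBIC))
cv2.imwrite("pics/full8.png",np.vstack([manip.snapshot("side")["image"][...,::-1][:290]]))
E
python3 go.py 592.6 -16.9 50 22.25
```

```text
t 21.15 tcp [593.3 -16.5  50.2] jaw yaw 22.49 x axis [-1.e-04 -4.e-04 -1.e+00] q [-0.22  0.74  1.64 -0.    0.76 -0.61] F [  2.7 -23.6   8.5] gap 25.0
row [ 0.007 -0.034  0.004] [0.049 0.004 0.002] target yaw 22.25
```

View pics/side8.png

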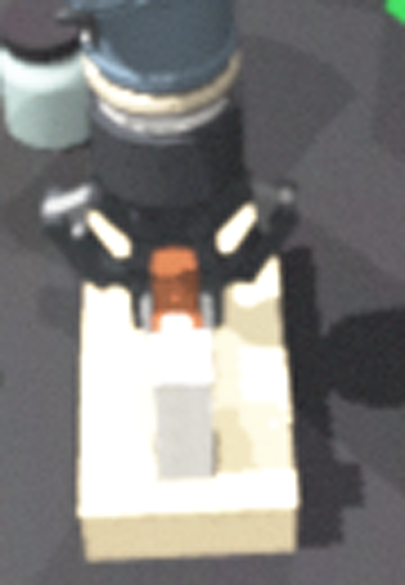

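View pics/top8.png

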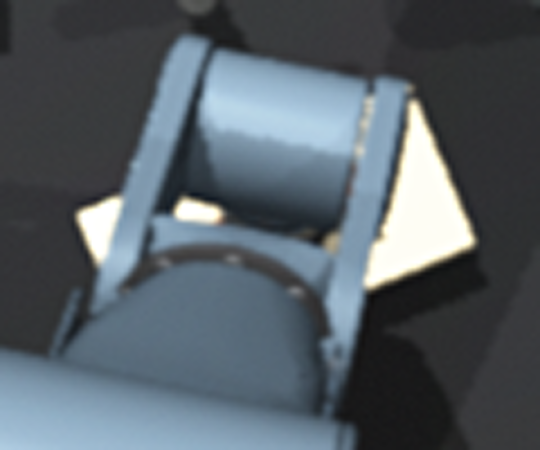

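Run:
```python
from h import *
s=load("pics/side8.npz")
a=np.radians(112.25);ex=np.array([np.cos(a),np.sin(a)]);ey=np.array([-ex[1],ex[0]]);c=np.array([588,-11.4])
def q(x,y,z): 
    u=proj(s,np.r_[c+x*ex+y*ey,z]/1000)[0]; return np.round((u-[200,120])*4.5,0)
for n,P in dict(tailL=(-60,-16,76),tailR=(-60,10,76),coltopR=(60,15,126),coltopL=(60,-15,126),colfrontR=(90,15,126),colfrontL=(90,-15,126),colbaseL=(90,-15,42),colbaseR=(90,15,42),bladeL=(60,-9,118),bladebackL=(44,-9,118),bladebackR=(44,3,118)).items(): print(n,q(*P))
im=cv2.imread("pics/side8.png"); cv2.imwrite("pics/z8.png",cv2.resize(im[220:490,120:250],None,fx=2.2,fy=2.2,interpolation=cv2.INTER_CUBIC))
```

```text
tailL [147. 227.]
tailR [193. 225.]
coltopR [207. 326.]
coltopL [146. 328.]
colfrontR [209. 372.]
colfrontL [147. 375.]
colbaseL [155. 477.]
colbaseR [213. 475.]
bladeL [159. 338.]
bladebackL [159. 314.]
bladebackR [183. 313.]
```

View pics/z8.png

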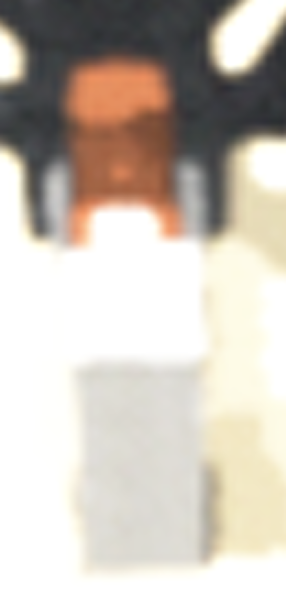

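Run:
```python
from h import *
for f in("side3","side7","side8"):
    g=load(f"pics/{f}.npz")["image"].astype(int).sum(2)/3
    p=g[:,238:245].mean(1); b=g[210:220,238:245].mean()
    i=next(r for r in range(195,215) if p[r]<(245+b)/2); e=i-1+(p[i-1]-(245+b)/2)/(p[i-1]-p[i])
    j=next(r for r in range(220,232) if p[r]>(b+245)/2); 
    q=j-1+((245+b)/2-p[j-1])/(p[j]-p[j-1])
    print(f,"top edge",round(e,2),"foot edge",round(q,2),"face",round(b))
s=load("pics/side8.npz")
a=np.radians(112.25);ex=np.array([np.cos(a),np.sin(a)]);c=np.array([588,-11.4])
for x,z in((90,126),(93.5,126),(90,42),(90.75,42)): print(x,z,np.round(proj(s,np.r_[c+x*ex,z]/1000)[0],2))
```

```text
side3 top edge 204.1 foot edge 225.84 face 199
side7 top edge 204.3 foot edge 225.54 face 223
side8 top edge 205.26 foot edge 225.59 face 217
90 126 [239.59 203.06]
93.5 126 [239.63 204.31]
90 42 [240.88 225.82]
90.75 42 [240.88 226.08]
```

Pressing moved the column's top edge by about 1 px (roughly 3 mm at the top). That is a lean of about 0.03–0.04 rad, set by the socket play and inside the 0.07 limit. The forces are steady, so I'm handing in.

Run:
```python
from station import manip
s=manip.sense(); print(s["t"],s["force"],s["finger_gap"])
print(manip.sign_off())
```

```text
21.15 [  2.69407943 -23.64523363   8.482308  ] 0.292751459647461
the job is handed in; nothing more can be done
None
```

I plugged the steel column into the larger base's socket and let go of it. I then set the try square on the base top, pressed it into the corner, and handed in at 21.2 s while still gripping it. The sign-off gives no verdict, so these are my own last checks:

- **Column:** it went in without resistance until the floor contact (vertical force went from -6 to +3 N). Afterwards it stood at the socket in the side view.
- **Forces:** the grip was steady, about 25 mm open on the 26 mm stock. The push was about 22–23 N towards the column and about 12 N down onto the base. From the friction I saw while sliding, I put at least 14 N of that push on the column.
- **Square's position:** worked out from the tool position, its underside is level with the base top and about 3 mm off the centre line (limit 12 mm). The tool is level to under 0.001 rad and turned about 0.004 rad from the base.
- **Column lean:** pressing tilted the column back within its socket play. Its top edge moved about 1 px, roughly 0.03–0.04 rad (limit 0.07), so the column does not stand perfectly upright against the square's face.
- **Not confirmed by image:** the column's front top edge had sat about 1 px below my projection even before pressing, which I put down to glare. The gripper hid the tail of the stock and the arm hid the corner from the top camera, so the square's own tilt rests on tool pose and height.

I did not touch the other things on the bench on purpose. I saw none of them moved in the views I took, though I did not measure them again.

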